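Pin the grinder's switch cover with its last push rivet

ROBOT

A 6-joint arm with a two-finger parallel gripper is mounted at the origin on the work surface. World frame = base frame: x ahead of the robot, y to its left, z up, the work surface at z = 0. Lengths are in m, angles in rad, forces in N, time in s.
With the tool pointing down it reaches from about 0.275 to 0.775 m from the base axis. Payload 14.6 kg.
Tool frame: the origin (TCP) lies at the very end of the fingers, on their centre line; the grasp point (between the pads) lies 19 mm behind it; z points along the fingers, x is the direction in which the jaws open and shut, and the axes are right-handed (so a half turn about z gives the same grasp; the last joint's range is limited). The gripper opens to 85 mm and grips with 20 to 120 N. Pads are 22 mm wide; open, the fingers measure 114 mm over their backs; the gripper's body (76 mm by 85 mm) begins 54 mm behind the grasp point. The pads swing forward as they close: fully open they stand 13 mm farther back than shut.
Start: joints at [1.166, 0.263, -0.048, 1.259, 0, 1.415], TCP at [0.13, 0.509, 0.231] pointing down, gripper open.
Joint ranges: [-2.65, 2.65], [-0.89, 1.7], [-1.18, 1.37], [-2.13, 2.11], [-1.35, 1.29], [-3.14, 3.14]. Speed limits (rad/s): [1.89, 1.89, 2.57, 2.79, 3.14, 3.14].

INTERFACE

Orientations are given as a 3x3 rotation matrix whose columns are the frame's x, y, z axes.
In Python, from bench import manip gives the robot as it stands.
- The arm moves only by the tool move_arm, never from a script. Its argument "steps" is a list of rows, each a list of 3 entries, a list of its own where there are three numbers: the shift along the tool's x, y, z in m, then the turn about the tool's z in degrees, then the finger opening in m, from 0 to 0.0854. A call has 1 to 20 rows; each row is the pose to reach, as a shift and turn from the pose commanded when the call began, along the tool's axes at that moment; what a row does not reach only later rows make up. A row lasts 1/12 s, in which the tool goes at most 41.7 mm and 7.16 degrees, less where a joint would pass 70% of its speed; a pose out of reach is approached as far as the arm can. A call with a gripper value outside its range is refused whole. The fingers move at their own pace and stop on an object; "grip_force" is the grip in N (left out, the last holds). Time passes only in rows, so rows that repeat a pose let the fingers close. It gives the time, the measured TCP pose, the force and the opening at its end, in the units of the state.
- manip.get_state(): the state, without advancing time (a new reading comes with each control period).
- manip.capture(name): name is "scene" or "top" or "wrist"; returns a dict with "image" (400x640x3 uint8, red, green, blue), "fx", "fy", "cx", "cy" (pixels), "camera_from_world" (4x4, takes a point from world to camera coordinates). Camera axes: x right, y down, z forward; pixel columns grow to the right and rows downward; lengths in m; the calibration is good to about 2 mm. The wrist camera is an equidistant fisheye: a pixel r from the principal point sees the ray r / f radians off the axis. A picture is of the moment at which its call begins. There is no depth.
- manip.close_job(): hands the job in, once; it reports no verdict.
The state is a dict: "t": time; "joint_pos": joint angles; "qd": joint speeds; "effort": joint torques, N m; "ee_pos": TCP position; "eef_rot": TCP orientation; "contact_force": force on the tool from outside, world axes, zero at the start; "wrist_torque": the same for the moment, N m; "width": finger opening in m.
Only numpy, scipy, OpenCV 4.12 (cv2) and the standard library are available. Lean on these libraries where they do the work, as an engineer would, in place of code of your own. Each camera call takes 0.05 s, during which the arm holds its last target. There are 200 camera calls.

TASK

One corner of the bench grinder's switch-box cover still lacks its plastic push rivet. Take the unused rivet, the one whose center pin still stands up, from the plywood stand, push its barrel into the empty hole until the flange lies flat on the cover while the pin is still up, and only then press the pin in flush to spread it. Use firm but moderate force so that nothing cracks, and leave the other fasteners and things where they are.

Things in the scene. Friction and masses are not known exactly. Their poses are not given: they have to be found in the camera images.
- rivet: Unused white plastic push rivet, standing upright in one of the three holes of the plywood stand (which one varies). Origin: centre of the flange's underside; z up along its axis. Flange: disc 26 mm across, 4 mm thick (z 0 to 4 mm). Barrel below it: 12 mm across, 18 mm long, the last 6.5 mm tapering to 7 mm at the tip. Above the flange stands the round center pin, 14 mm across, its top 13.3 mm above the origin while up; it can be gripped there. 24 g in all.
- rivet_pin (a joint): Center pin of the rivet, m: 0 = fully up (top 9.3 mm above the flange's top), 0.009 = fully in, flush (top 0.3 mm above the flange's top, hard stop). It slides by stiff friction only, moves at about 18 N in either direction and stays where it is left; less than that leaves it standing.
- cover_hole (a point): Mouth of the empty hole in the switch-box cover, at the cover's top face (45 to 60 mm above the bench); z up. Hole 13.4 mm across, open below. A spring clip under it grips the barrel: the rivet's weight does not seat it, pushing it home takes 2 to 6 N. With the flange down it is rigid. The cover must never take more than 30 N.
- cover: Flat grey steel cover of the switch box, fixed on the grinder, 120 (x) by 160 (y) by 6 mm. Origin: centre of its top face, axes as grinder. White driven rivets, heads 26 mm across and 4.3 mm high, sit in three corners (x +-36, y +-52 mm); the hole at x -36, y +52 mm is empty. It must never take more than 30 N.
- grinder: Bench grinder, fixed, let into the bench by 0 to 15 mm. Origin: centre of the switch box at its foot, 60 mm below the cover; x points to the motor. Box 120 (x) by 160 (y) mm. Motor and stone behind: x +50 to +240, y -90 to +125, up to 146 mm above the origin.
- rack: Plywood stand, fixed, 50 (x) by 156 (y) by 30 mm high, with three holes 15 mm across in a row at y -50, 0 and +50 mm. Origin: centre of its underside. The three fasteners stand in it with their flange or head on its top face.
- spent_rivet: Used push rivet in the stand: same size as the unused one but with its pin flush, so only a flat 4 mm disc shows. Origin: centre of the flange's underside. To be left alone.
- bolt: Steel hexagon bolt in the stand, head 21 mm across, 8 mm high. Origin: centre of the head's underside. To be left alone.
- wrench: Steel wrench, 150 mm long, lying on the bench just on the robot's side of the stand. Origin: its middle. To be left alone.
- stone: Grey spare grinding stone, ring 80 mm across, 20 mm thick, lying flat on the bench between stand and grinder. Origin: centre of its underside. To be left alone.
Things that resemble listed ones, but are neither listed nor needed, are in the scene too. Leave any pink or red look-alike of the rivet alone.

How it is judged:
By the outcome, as a careful person would: the job done as asked, in the order asked, and still so for the second after the job is handed in, with the robot touching nothing.
It also fails if it takes over 69 s, if anything falls off the work surface, if the arm or the gripper's body presses on something with over 40 N, if the wrist force passes 120 N, or if a joint passes its speed limit or range.

## Working session

There is one attempt and no reset: what is moved stays moved. The work goes in short steps, Python scripts to look and compute and a tool call to move; the robot and the scene stay as the last step left them, time stands still between calls to the robot, and variables do not carry over. Pictures are saved under pics/ and viewed, about 8 in all and at most 12, crops included, and the job is handed in when it is done.

Besides the shell and the picture viewer there is one more tool, called as name([rows], argument=value, ...), one row to a line, values as JSON. move_arm: Moves the arm, as the interface text tells. Its arguments: {"type":"object","properties":{"steps":{"type":"array"},"grip_force":{"type":"number"}},"required":["steps"]}

```bash
mkdir -p pics
cat > h.py <<'E'
import numpy as np, cv2
from bench import manip
def cap(n,save=None):
    c=manip.capture(n); 
    if save: cv2.imwrite('pics/'+save,c['image'][:,:,::-1])
    np.save('pics/T_'+(save or n)+'.npy',dict(c),allow_pickle=True); return c
def load(s): return np.load('pics/T_'+s+'.npy',allow_pickle=True).item()
def ray(c,u,v,fish=False):
    x=(u-c['cx'])/c['fx'];y=(v-c['cy'])/c['fy']
    if fish:
        r=np.hypot(x,y);s=np.sin(r)/r if r>1e-9 else 1;d=np.array([x*s,y*s,np.cos(r)])
    else: d=np.array([x,y,1.])
    M=np.array(c['camera_from_world']);R=M[:3,:3];o=-R.T@M[:3,3];d=R.T@d
    return o,d/np.linalg.norm(d)
def atz(c,u,v,z,fish=False):
    o,d=ray(c,u,v,fish);return o+d*(z-o[2])/d[2]
def tri(rs):
    A=sum(np.eye(3)-np.outer(d,d) for o,d in rs);b=sum((np.eye(3)-np.outer(d,d))@o for o,d in rs)
    p=np.linalg.solve(A,b);return p,[np.linalg.norm((np.eye(3)-np.outer(d,d))@(p-o)) for o,d in rs]
def proj(c,p,fish=False):
    M=np.array(c['camera_from_world']);q=M[:3,:3]@p+M[:3,3]
    if fish:
        r=np.hypot(q[0],q[1]);t=np.arctan2(r,q[2]);x,y=q[0]/r*t,q[1]/r*t
    else: x,y=q[0]/q[2],q[1]/q[2]
    return c['fx']*x+c['cx'],c['fy']*y+c['cy']
E
python3 - <<'E'
from h import *
a=cap('scene','scene.png');b=cap('top','top.png');w=cap('wrist','wrist0.png')
for c in(a,b,w):print(c['fx'],c['fy'],c['cx'],c['cy'],np.round(-np.array(c['camera_from_world'])[:3,:3].T@np.array(c['camera_from_world'])[:3,3],3))
print(manip.get_state())
E
```

```text
432.62942547662357 432.62942547662357 317.98564490477787 201.85621104631846 [0.815 0.512 0.768]
381.56524558752267 381.56524558752267 318.187306821582 200.2170953161584 [0.395 0.017 0.731]
309.70691628693146 309.70691628693146 320.3288632618146 197.84200172361682 [0.056 0.526 0.373]
{'t': 0.15, 'joint_pos': array([ 1.16571463e+00,  2.63412855e-01, -4.87702615e-02,  1.25941028e+00,
        2.71979230e-05,  1.41550320e+00]), 'qd': array([-0.00158226, -0.00198992,  0.00369175, -0.00092732, -0.0004905 ,
       -0.00063128]), 'effort': array([ 2.41730027e-03, -6.37825012e+01,  3.84647584e+01,  1.05795544e-02,
       -8.58464455e-05, -3.00833312e-05]), 'ee_pos': array([0.12969158, 0.50851702, 0.23094334]), 'eef_rot': array([[ 2.47198977e-01,  9.68964680e-01, -3.39118380e-04],
       [ 9.68964423e-01, -2.47199164e-01, -7.21847545e-04],
       [-7.83274555e-04, -1.50153670e-04, -9.99999682e-01]]), 'contact_force': array([-1.20143489,  0.46171902,  0.74948305]), 'wrist_torque': array([-0.01347331,  0.02870683, -0.00618386]), 'width': 0.08532319703437857}
```

View pics/scene.png

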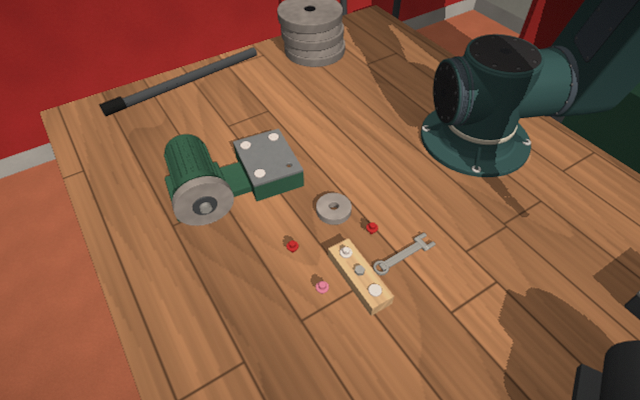

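View pics/top.png

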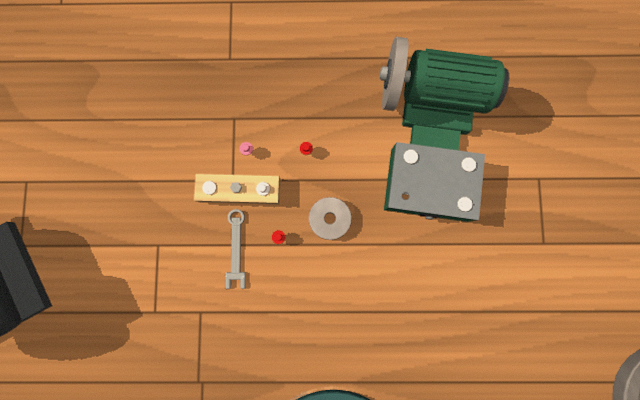

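The scene view shows the stand with white candidates at about (346,251) and (375,290) and the bolt at (360,269). The empty hole is near (290,165). In the top view the flat disc is at (209,188), the bolt at (236,188), the rivet with a raised pin at (263,188) and the hole at (405,196). The pink and red look-alikes lie loose on the bench. Next I'll confirm this in an enlarged composite.

Run:
```python
from h import *
s=cv2.imread('pics/scene.png');t=cv2.imread('pics/top.png')
def cr(i,u,v):return cv2.resize(i[v:v+50,u:u+66],(396,300),interpolation=cv2.INTER_CUBIC)
cv2.imwrite('pics/crop1.png',np.vstack([np.hstack([cr(s,320,232),cr(s,240,130)]),np.hstack([cr(t,225,165),cr(t,385,165)])]))
```

```text
(no output)
```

View pics/crop1.png

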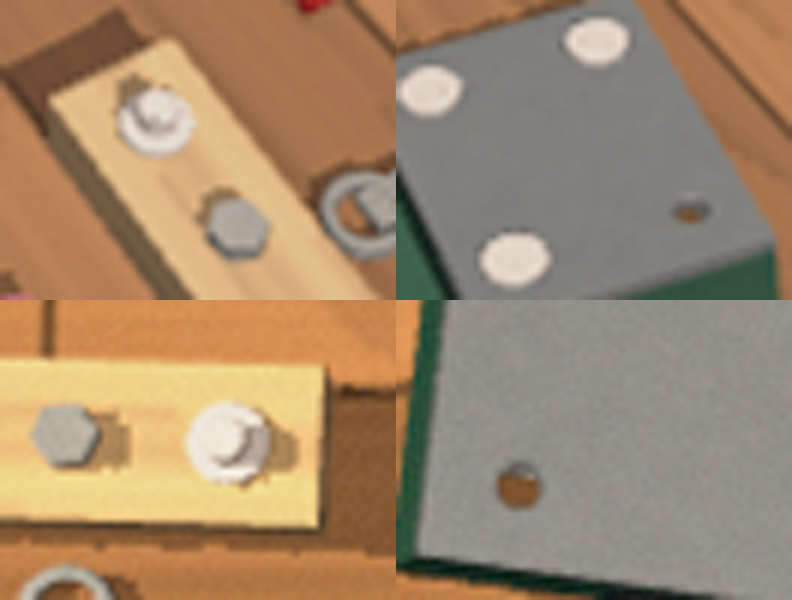

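The crop confirms it. The rivet with its pin up is the one at the end of the stand, at scene (345.5,252) and top (262.7,188.5); it is white with a raised pin. The other white disc is flat, so it is the spent rivet. The hole is at scene (288.6,164.7) and top (405,195.3).

Run:
```python
from h import *
s=load('scene.png');t=load('top.png')
for n,a,b in(('flange',(345.4,252),(262.6,188.4)),('pintop',(345.8,249.3),(262.7,187.4)),('hole',(288.6,164.7),(405.1,195.3)),('spent',(375,289.7),(209,188)),('head+-',(259.5,173.5),(411,157)),('head++',(246,145.5),(469,164.5)),('head+-2',(273.5,136.7),(465,204.5))):
    print(n,*tri([ray(s,*a),ray(t,*b)]))
for n,u,v in(('spent',209,188),('bolt',236,188),('riv',262.6,188.4)):print(n,atz(t,u,v,.034))
```

```text
flange [0.50404562 0.12741781 0.03156162] [np.float64(0.0008508262927156437), np.float64(0.0008508262927155744)]
pintop [0.50391155 0.12644635 0.04016018] [np.float64(9.170183429997078e-06), np.float64(9.170183429975104e-06)]
hole [ 0.48652794 -0.13088911  0.05536017] [np.float64(0.0007942473646265087), np.float64(0.0007942473646264589)]
spent [0.50536489 0.22767574 0.03061934] [np.float64(0.0007124037073264454), np.float64(0.0007124037073264369)]
head+- [ 0.55640996 -0.14393057  0.05360098] [np.float64(0.0005610001704374169), np.float64(0.0005610001704375004)]
head++ [ 0.54095469 -0.24655487  0.05416486] [np.float64(0.0005663127517648224), np.float64(0.000566312751764527)]
head+-2 [ 0.46924459 -0.23597656  0.05576017] [np.float64(0.0004943523053223751), np.float64(0.0004943523053223456)]
spent [0.50429917 0.2271271  0.034     ]
bolt [0.50402996 0.17694384 0.034     ]
riv [0.50301654 0.12757697 0.034     ]
```

move_arm([
  [[-0.14,0.23,0.05],40,0.085],
  [[-0.14,0.23,0.05],40,0.06],
  [[-0.14,0.23,0.05],40,0.04],
  [[-0.14,0.23,0.05],40,0.04],
  [[-0.14,0.23,0.05],40,0.04],
  [[-0.14,0.23,0.05],40,0.04],
  [[-0.14,0.23,0.05],40,0.04],
  [[-0.277,0.456,0.11],75.7,0.04],
  [[-0.277,0.456,0.11],75.7,0.04],
  [[-0.277,0.456,0.11],75.7,0.04],
  [[-0.277,0.456,0.11],75.7,0.04],
  [[-0.277,0.456,0.11],75.7,0.04],
  [[-0.277,0.456,0.11],75.7,0.04],
  [[-0.277,0.456,0.11],75.7,0.04],
  [[-0.277,0.456,0.11],75.7,0.04],
  [[-0.277,0.456,0.11],75.7,0.04],
  [[-0.277,0.456,0.11],75.7,0.04],
], grip_force=40)

```text
t: 1.57
ee_pos: [0.5026, 0.1279, 0.1213]
eef_rot: [[1.0, -0.0, -0.001], [-0.0, -1.0, 0.0], [-0.001, -0.0, -1.0]]
contact_force: [0.1, -1.0, -1.3]
width: 0.0397
```

Run:
```python
from h import *
c=cap('wrist','wrist1.png')
st=manip.get_state();print(st['ee_pos'],st['eef_rot'],st['width'],st['t'],st['contact_force'])
M=np.array(c['camera_from_world']);print(M[:3,:3],-M[:3,:3].T@M[:3,3])
print('rivet',proj(c,np.array([.5035,.127,.034]),True),proj(c,np.array([.5035,.127,.0433]),True))
cv2.imwrite('pics/wrist1b.png',cv2.resize(cv2.imread('pics/wrist1.png'),None,fx=1.25,fy=1.25,interpolation=2))
```

```text
[0.50251883 0.12822961 0.12145104] [[ 9.99999808e-01  5.84118008e-04 -2.08812637e-04]
 [ 5.84155085e-04 -9.99999814e-01  1.77544627e-04]
 [-2.08708891e-04 -1.77666572e-04 -9.99999962e-01]] 0.03995388411078658 1.6167 [-0.77082566 -0.66843723  0.6151641 ]
[[ 9.99999855e-01  4.29755778e-04  3.23161764e-04]
 [ 3.14644209e-04 -9.55053716e-01  2.96432623e-01]
 [ 4.36030476e-04 -2.96432479e-01 -9.55053713e-01]] [0.5026161  0.20176473 0.26297284]
rivet (np.float64(321.3289467798291), np.float64(202.38043801943002)) (np.float64(321.37107225508794), np.float64(206.23328550173952))
```

View pics/wrist1b.png

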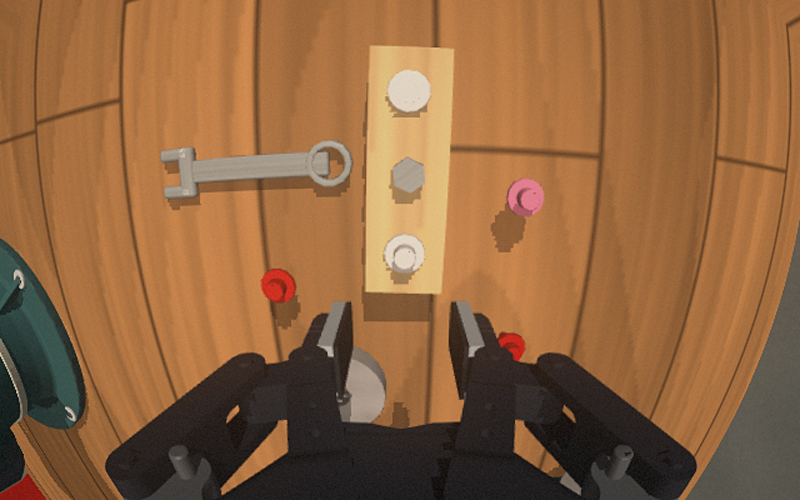

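The close view shows the rivet's flange at (404,254) and pin top at (404,258) in the enlarged image. That is about 2 px right of the prediction, so the rivet is at x ≈ 0.5045–0.505, y ≈ 0.127. I'll descend and grip the pin.

move_arm([
  [[0.0022,0.001,0.04],0,0.04],
  [[0.0022,0.001,0.04],0,0.04],
  [[0.0022,0.001,0.06],0,0.04],
  [[0.0022,0.001,0.07],0,0.04],
  [[0.0022,0.001,0.08],0,0.04],
  [[0.0022,0.001,0.0855],0,0.04],
  [[0.0022,0.001,0.0855],0,0.04],
  [[0.0022,0.001,0.0855],0,0.03],
  [[0.0022,0.001,0.0855],0,0.02],
  [[0.0022,0.001,0.0855],0,0.012],
  [[0.0022,0.001,0.0855],0,0.005],
  [[0.0022,0.001,0.0855],0,0.005],
  [[0.0022,0.001,0.0855],0,0.005],
  [[0.0022,0.001,0.0855],0,0.005],
], grip_force=40)

```text
t: 2.78
ee_pos: [0.5058, 0.1267, 0.0363]
eef_rot: [[1.0, -0.0, 0.001], [-0.0, -1.0, 0.0], [0.001, -0.0, -1.0]]
contact_force: [-0.0, 0.4, 5.3]
width: 0.0104
```

move_arm([
  [[0,0,0],0,0.005],
  [[0,0,0],0,0.005],
  [[0,0,0],0,0.005],
])

```text
t: 3.03
ee_pos: [0.5058, 0.1267, 0.0363]
eef_rot: [[1.0, -0.0, 0.001], [-0.0, -1.0, 0.0], [0.001, -0.0, -1.0]]
contact_force: [-0.9, 0.2, 6.0]
width: 0.0103
```

Run:
```python
from h import *
c=cap('wrist','wrist2.png');st=manip.get_state();print(st['ee_pos'],st['width'],st['t'],st['contact_force'])
i=cv2.imread('pics/wrist2.png')[150:350,220:420];cv2.imwrite('pics/wrist2c.png',cv2.resize(i,(600,600),interpolation=2))
```

```text
[0.50579483 0.1266538  0.03628282] 0.010700543408166063 3.0833 [0.38077493 1.54715482 6.30366067]
```

View pics/wrist2c.png

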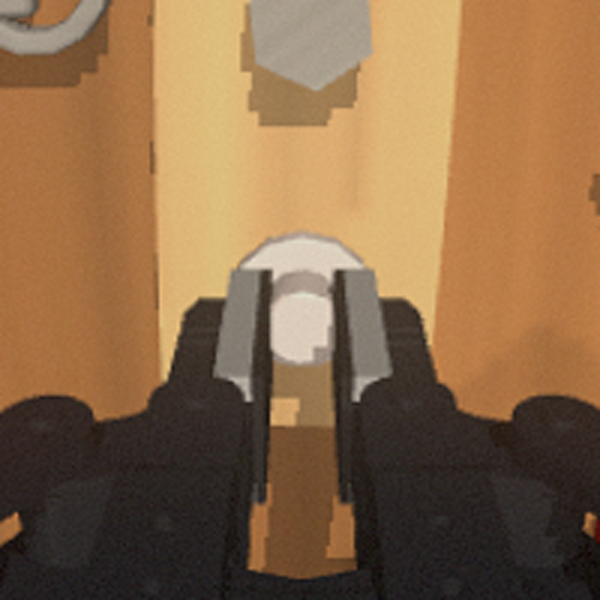

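The picture shows the pin between the fingertips at (300,325) in the crop, with the flange just below it. The 6 N upward force fits the tips resting on the flange. I'll lift gently.

move_arm([
  [[0,0,-0.003],0,0.005],
  [[0,0,-0.008],0,0.005],
  [[0,0,-0.015],0,0.005],
  [[0,0,-0.025],0,0.005],
  [[0,0,-0.035],0,0.005],
  [[0,0,-0.045],0,0.005],
  [[0,0,-0.055],0,0.005],
  [[0,0,-0.065],0,0.005],
  [[0,0,-0.075],0,0.005],
  [[0,0,-0.084],0,0.005],
  [[0,0,-0.084],0,0.005],
])

```text
t: 4.0
ee_pos: [0.5061, 0.1267, 0.1217]
eef_rot: [[1.0, -0.0, 0.002], [-0.0, -1.0, 0.0], [0.002, -0.0, -1.0]]
contact_force: [0.1, -0.9, -0.5]
width: 0.0107
```

Run:
```python
from h import *
c=cap('wrist','wrist3.png');st=manip.get_state();print(st['ee_pos'],st['width'],st['t'],st['contact_force'])
i=cv2.imread('pics/wrist3.png')[150:350,220:420];i=cv2.resize(i,(500,500),interpolation=2)
s=cap('scene','scene3.png');u,v=map(int,proj(s,st['ee_pos']));print(u,v)
j=cv2.imread('pics/scene3.png')[v-25:v+25,u-15:u+15];j=cv2.resize(j,(300,500),interpolation=2)
cv2.imwrite('pics/w3.png',np.hstack([i,j]))
```

```text
[0.50583343 0.12661514 0.12068211] 0.01067009305697131 4.05 [ 0.62449218 -0.16498184  0.34664731]
347 225
```

View pics/w3.png

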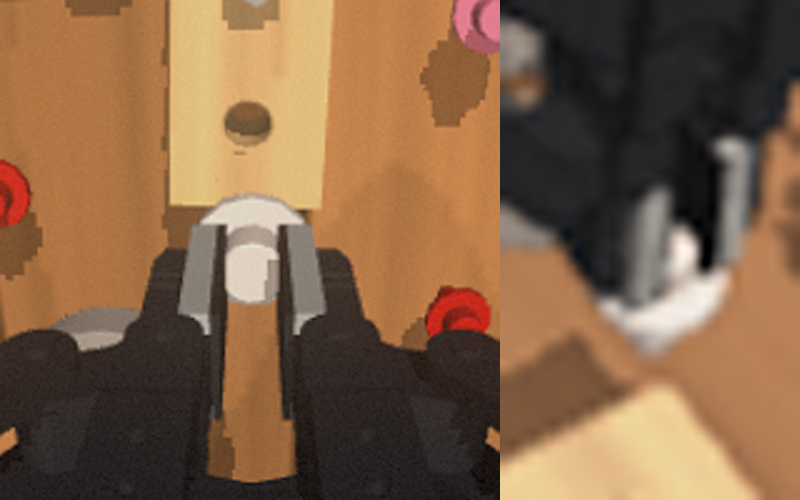

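The rivet is held upright with its pin up at crop (250,270), and its stand hole at (248,122) is now empty. Next I'll move above the cover hole.

move_arm([
  [[-0.003,0.03,0],0,0.005],
  [[-0.006,0.06,0],0,0.005],
  [[-0.008,0.09,0],0,0.005],
  [[-0.01,0.12,0],0,0.005],
  [[-0.012,0.15,0],0,0.005],
  [[-0.014,0.18,0],0,0.005],
  [[-0.016,0.21,0],0,0.005],
  [[-0.018,0.235,0],0,0.005],
  [[-0.0195,0.25,0],0,0.005],
  [[-0.0195,0.258,0],0,0.005],
  [[-0.0195,0.258,0],0,0.005],
  [[-0.0195,0.258,0],0,0.005],
  [[-0.0195,0.258,0],0,0.005],
])

```text
t: 5.18
ee_pos: [0.4857, -0.1304, 0.1196]
eef_rot: [[1.0, 0.001, -0.0], [0.001, -1.0, 0.0], [-0.0, -0.0, -1.0]]
contact_force: [1.5, -1.0, 0.1]
width: 0.01
```

Run:
```python
from h import *
c=cap('wrist','wrist4.png');st=manip.get_state();print(st['ee_pos'],st['width'],st['t'],st['contact_force'])
i=cv2.imread('pics/wrist4.png')[150:300,220:420];cv2.imwrite('pics/w4.png',cv2.resize(i,(800,600),interpolation=2))
print('hole',proj(c,np.array([.4865,-.131,.054]),True))
```

```text
[ 0.48576641 -0.13038863  0.11966765] 0.01043651003078322 5.2333 [0.08915309 0.90592111 0.35816847]
hole (np.float64(321.2188677466639), np.float64(211.431823446347))
```

View pics/w4.png

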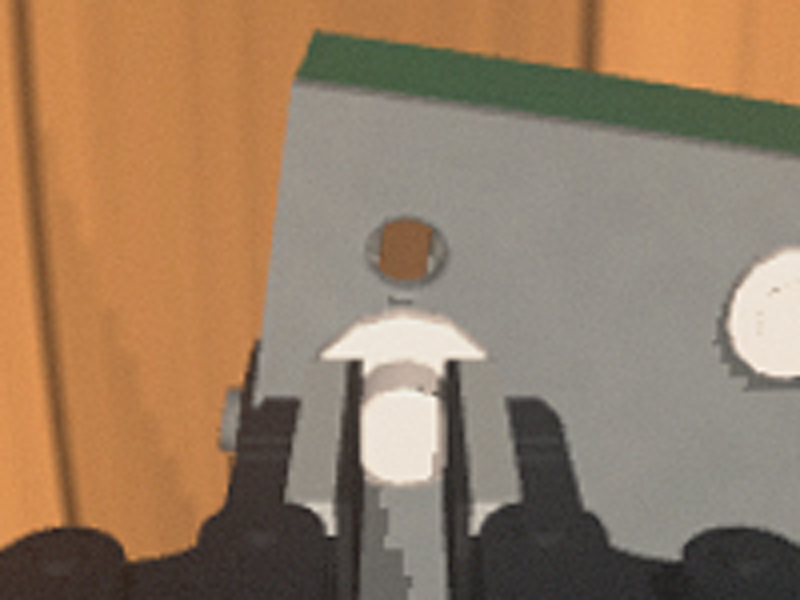

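The hole's rim is centred at crop (406,250), which is (321.1,212.1) in the full image and within 1 px of the prediction. The pin top is at about (401,437) and the flange's rear edge at (403,308).

Run:
```python
from h import *
s=load('scene.png');t=load('top.png');w=load('wrist4.png');w1=load('wrist1.png')
f=lambda u,v:((u+.5)/4-.5+220,(v+.5)/4-.5+150)
h=ray(w,*f(406.5,251),True)
print(tri([ray(s,288.6,164.7),ray(t,405.1,195.3),h]),tri([ray(s,288.6,164.7),h]))
for z in(.050,.054,.058):print(z,atz(w,*f(406.5,251),z,True))
T=np.array([.4857,-.1304,.1196])
for zf in(.117,.1185,.1195): # flange top height
  print(zf,'pin',atz(w,*f(401.5,438),zf+.0093,True)-T,'flange back',atz(w,*f(403,308),zf,True)-T,'pin front low edge',atz(w,*f(401,487),zf+.0093,True)-T)
```

```text
(array([ 0.48651441, -0.1310275 ,  0.05531718]), [np.float64(0.0007273945330383625), np.float64(0.0008690106735172784), np.float64(0.00019637410737640993)]) (array([ 0.48673749, -0.13151186,  0.05514246]), [np.float64(0.0002957495060206284), np.float64(0.0002957495060207104)])
0.05 [ 0.48654035 -0.13316263  0.05      ]
0.054 [ 0.48652367 -0.13171352  0.054     ]
0.058 [ 0.486507   -0.13026441  0.058     ]
0.117 pin [-3.76957624e-05  2.86420116e-04  6.70000000e-03] flange back [ 0.00013698  0.0138636  -0.0026    ] pin front low edge [-9.53882808e-05 -6.79425927e-03  6.70000000e-03]
0.1185 pin [-3.77269658e-05  1.10299989e-03  8.20000000e-03] flange back [ 0.00013514  0.01448648 -0.0011    ] pin front low edge [-9.47786664e-05 -5.89903108e-03  8.20000000e-03]
0.1195 pin [-3.77477680e-05  1.64738641e-03  9.20000000e-03] flange back [ 0.00013391  0.01490173 -0.0001    ] pin front low edge [-9.43722568e-05 -5.30221229e-03  9.20000000e-03]
```

The estimates agree: hole (0.4866, -0.1314, 0.055), rivet axis at TCP + (0, 0.0007), flange top about 2.3 mm below the TCP. I'll correct by x +0.9 mm and tool y +1.7 mm, then descend in stages.

move_arm([
  [[0.0009,0.0017,0.015],0,0.005],
  [[0.0009,0.0017,0.025],0,0.005],
  [[0.0009,0.0017,0.033],0,0.005],
  [[0.0009,0.0017,0.037],0,0.005],
  [[0.0009,0.0017,0.04],0,0.005],
  [[0.0009,0.0017,0.043],0,0.005],
  [[0.0009,0.0017,0.043],0,0.005],
  [[0.0009,0.0017,0.043],0,0.005],
])

```text
t: 5.9
ee_pos: [0.4869, -0.1331, 0.077]
eef_rot: [[1.0, -0.0, 0.0], [-0.0, -1.0, -0.0], [0.0, 0.0, -1.0]]
contact_force: [-0.4, -0.2, -0.5]
width: 0.0103
```

move_arm([
  [[0,0,0.001],0,0.005],
  [[0,0,0.002],0,0.005],
  [[0,0,0.002],0,0.005],
])

```text
t: 6.15
ee_pos: [0.4868, -0.1331, 0.0748]
eef_rot: [[1.0, -0.0, 0.0], [-0.0, -1.0, 0.0], [0.0, -0.0, -1.0]]
contact_force: [-0.3, 0.7, -0.1]
width: 0.0104
```

move_arm([
  [[0,-0.0008,0.001],0,0.005],
  [[0,-0.0008,0.002],0,0.005],
  [[0,-0.0008,0.003],0,0.005],
  [[0,-0.0008,0.003],0,0.005],
  [[0,-0.0008,0.003],0,0.005],
])

```text
t: 6.57
ee_pos: [0.4866, -0.1323, 0.0717]
eef_rot: [[1.0, -0.0, -0.0], [-0.0, -1.0, 0.0], [-0.0, -0.0, -1.0]]
contact_force: [-0.0, -0.5, 0.3]
width: 0.0104
```

move_arm([
  [[0,0,0.001],0,0.005],
  [[0,0,0.002],0,0.005],
  [[0,0,0.002],0,0.005],
])

```text
t: 6.82
ee_pos: [0.4866, -0.1323, 0.0696]
eef_rot: [[1.0, -0.0, -0.0], [-0.0, -1.0, 0.0], [-0.0, -0.0, -1.0]]
contact_force: [-0.8, -0.8, -0.4]
width: 0.0105
```

move_arm([
  [[0,0,0.001],0,0.005],
  [[0,0,0.002],0,0.005],
  [[0,0,0.002],0,0.005],
])

```text
t: 7.07
ee_pos: [0.4866, -0.1323, 0.0677]
eef_rot: [[1.0, -0.0, -0.0], [-0.0, -1.0, 0.0], [-0.0, -0.0, -1.0]]
contact_force: [-1.3, -0.4, -0.6]
width: 0.0103
```

move_arm([
  [[0,0,0.001],0,0.005],
  [[0,0,0.002],0,0.005],
  [[0,0,0.002],0,0.005],
])

```text
t: 7.32
ee_pos: [0.4866, -0.1323, 0.0655]
eef_rot: [[1.0, -0.0, -0.0], [-0.0, -1.0, 0.0], [-0.0, -0.0, -1.0]]
contact_force: [-0.7, 0.3, -1.1]
width: 0.0103
```

move_arm([
  [[0,0,0.001],0,0.005],
  [[0,0,0.0015],0,0.005],
  [[0,0,0.0015],0,0.005],
])

```text
t: 7.57
ee_pos: [0.4866, -0.1323, 0.0641]
eef_rot: [[1.0, -0.0, -0.0], [-0.0, -1.0, 0.0], [-0.0, -0.0, -1.0]]
contact_force: [0.2, 0.1, -0.8]
width: 0.0103
```

move_arm([
  [[0,0,0.0008],0,0.005],
  [[0,0,0.0008],0,0.005],
  [[0,0,0.0008],0,0.005],
])

```text
t: 7.82
ee_pos: [0.4866, -0.1323, 0.0633]
eef_rot: [[1.0, -0.0, -0.0], [-0.0, -1.0, 0.0], [-0.0, -0.0, -1.0]]
contact_force: [-0.1, 0.1, -0.6]
width: 0.0106
```

move_arm([
  [[0,0,0.0008],0,0.005],
  [[0,0,0.0008],0,0.005],
  [[0,0,0.0008],0,0.005],
])

```text
t: 8.07
ee_pos: [0.4867, -0.1323, 0.0626]
eef_rot: [[1.0, -0.0, -0.0], [-0.0, -1.0, 0.0], [-0.0, -0.0, -1.0]]
contact_force: [-0.2, 1.3, 0.0]
width: 0.0105
```

move_arm([
  [[0,0,0.0008],0,0.005],
  [[0,0,0.0008],0,0.005],
  [[0,0,0.0008],0,0.005],
])

```text
t: 8.32
ee_pos: [0.4868, -0.1324, 0.0621]
eef_rot: [[1.0, -0.0, 0.0], [-0.0, -1.0, -0.0], [0.0, 0.0, -1.0]]
contact_force: [-1.2, -0.0, 6.5]
width: 0.0103
```

move_arm([
  [[0,0,0.0004],0,0.005],
  [[0,0,0.0004],0,0.005],
  [[0,0,0.0004],0,0.005],
])

```text
t: 8.57
ee_pos: [0.4869, -0.1324, 0.062]
eef_rot: [[1.0, -0.0, 0.001], [-0.0, -1.0, -0.0], [0.001, 0.0, -1.0]]
contact_force: [-2.9, 1.2, 11.4]
width: 0.0103
```

Run:
```python
from h import *
c=cap('wrist','wrist5.png');st=manip.get_state();print(st['ee_pos'],st['width'],st['t'],st['contact_force'],st['wrist_torque'])
i=cv2.imread('pics/wrist5.png')[190:290,260:380];i=cv2.resize(i,(600,500),interpolation=2)
cv2.imwrite('pics/w5.png',i)
```

```text
[ 0.48689228 -0.13242892  0.06197264] 0.010323085749084542 8.6167 [-2.10500226  1.16642716 10.19604029] [0.20753967 0.55228649 0.03992274]
```

View pics/w5.png

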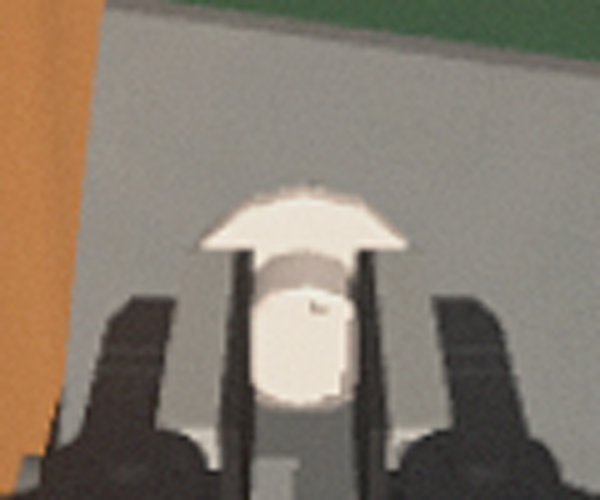

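The flange's rear rim is at (305,185) and the pin top at (302,345), still up, with no visible tilt. I can't judge any gap under the flange from this angle. I'll release, back off and measure the height from two wrist positions plus the scene view.

move_arm([
  [[0,0,0],0,0.03],
  [[0,0,0],0,0.036],
  [[0,0,0],0,0.036],
  [[0,0,0],0,0.036],
  [[0,0,0],0,0.036],
  [[0,0,-0.01],0,0.036],
  [[0,0,-0.03],0,0.036],
  [[0,0,-0.06],0,0.036],
  [[0,0,-0.06],0,0.036],
  [[0,0,-0.06],0,0.036],
  [[0,0,-0.06],0,0.036],
])

```text
t: 9.53
ee_pos: [0.4866, -0.1323, 0.1211]
eef_rot: [[1.0, -0.0, -0.0], [-0.0, -1.0, 0.0], [-0.0, -0.0, -1.0]]
contact_force: [0.7, -0.1, 0.5]
width: 0.0359
```

Run:
```python
from h import *
c=cap('wrist','wrist6.png');st=manip.get_state();print(st['ee_pos'],st['width'],st['t'],st['contact_force'])
```

```text
[ 0.48629388 -0.13213039  0.12070064] 0.036017092508740696 9.5833 [ 0.20292392  0.62155381 -0.58102879]
```

move_arm([
  [[-0.03,0,0],0,0.036],
  [[-0.06,0,0],0,0.036],
  [[-0.08,0,0],0,0.036],
  [[-0.08,0,0],0,0.036],
  [[-0.08,0,0],0,0.036],
  [[-0.08,0,0],0,0.036],
])

```text
t: 10.08
ee_pos: [0.4071, -0.1324, 0.1211]
eef_rot: [[1.0, -0.0, -0.0], [-0.0, -1.0, 0.0], [-0.0, -0.0, -1.0]]
contact_force: [0.8, -0.2, -0.9]
width: 0.036
```

Run:
```python
from h import *
c=cap('wrist','wrist7.png');s=cap('scene','scene7.png');a=load('wrist6.png')
p=np.array([.4867,-.1316,.062])
def cr(im,cam,f,w,h,W,H,p=p):
    u,v=proj(cam,p,f);u=int(u)-w//2;v=int(v)-h//2;print('crop origin',u,v,'scale',W/w);return cv2.resize(im[v:v+h,u:u+w,::-1],(W,H),interpolation=2)
i=cr(a['image'],a,True,80,60,400,300);j=cr(c['image'],c,True,80,60,400,300);k=cr(s['image'],s,False,80,30,800,300,p+[.02,-.05,0])
cv2.imwrite('pics/w7.png',np.vstack([np.hstack([i,j]),k]))
```

```text
crop origin 280 182 scale 5.0
crop origin 390 182 scale 5.0
crop origin 230 138 scale 10.0
```

View pics/w7.png

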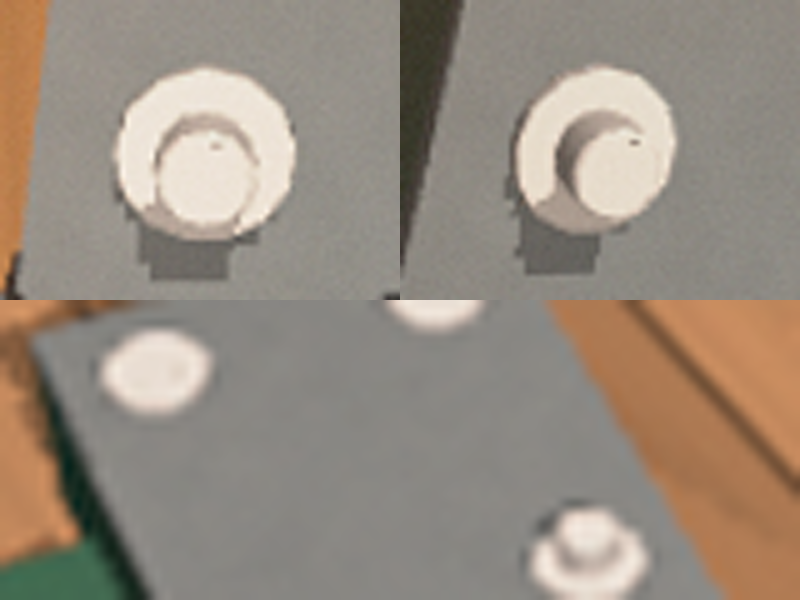

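The rivet stands in the hole with its pin up: wrist crops flange (206,153) and (596,150), scene crop (588,560). I'll compare its flange height with the driven heads by ellipse fits in the two wrist views.

Run:
```python
from h import *
a=load('wrist6.png');b=load('wrist7.png')
tg={'rivet':[.4867,-.1316,.06],'headA':[.5564,-.1439,.057],'headC':[.4692,-.2360,.057],'headB':[.541,-.2466,.057]}
for n,p in tg.items():
  R=[]
  for c in(a,b):
    u,v=proj(c,np.array(p),True);k=6
    u0,v0=int(u)-24,int(v)-24
    if u0<0 or u0+48>640 or v0<0 or v0+48>400: print(n,'out',u,v);continue
    im=cv2.resize(c['image'][v0:v0+48,u0:u0+48,0],None,fx=k,fy=k,interpolation=2)
    m=(im>155).astype(np.uint8);cs,_=cv2.findContours(m,0,1);q=max(cs,key=cv2.contourArea)
    e=cv2.fitEllipse(cv2.convexHull(q));x=(e[0][0]+.5)/k-.5+u0;y=(e[0][1]+.5)/k-.5+v0
    print(n,round(x,2),round(y,2),'axes px',np.round(np.array(e[1])/k,2),'bg',np.median(im[:30,:30]));R.append(ray(c,x,y,True))
  if len(R)==2:print(n,*tri(R))
```

```text
rivet 320.6 212.05 axes px [35.42 37.47] bg 152.0
rivet 428.82 211.09 axes px [31.42 34.71] bg 143.0
rivet [ 0.48690047 -0.13241535  0.05782763] [np.float64(3.223458557898698e-05), np.float64(3.223458557896831e-05)]
headA 416.73 224.47 axes px [31.95 35.61] bg 149.0
headA 505.53 221.85 axes px [23.93 31.95] bg 142.0
headA [ 0.5577738  -0.14243779  0.05829427] [np.float64(5.2137820774173926e-05), np.float64(5.2137820774197135e-05)]
headC 302.23 324.53 axes px [24.84 31.27] bg 52.0Traceback (most recent call last):
  File "<stdin>", line 11, in <module>
ValueError: max() iterable argument is empty
```

Rivet flange and driven head come out at the same height (0.0578 against 0.0583), so the rivet is seated with its pin up. Now I'll shut the fingers and come over the pin.

move_arm([
  [[0.02,0,0],0,0.01],
  [[0.05,0,0],0,0],
  [[0.07,0,0],0,0],
  [[0.08,0,0],0,0],
  [[0.08,0,0],0,0],
  [[0.08,0,0],0,0],
  [[0.08,0,0.02],0,0],
  [[0.08,0,0.03],0,0],
  [[0.08,0,0.04],0,0],
  [[0.08,0,0.046],0,0],
  [[0.08,0,0.046],0,0],
  [[0.08,0,0.046],0,0],
], grip_force=30)

```text
t: 11.18
ee_pos: [0.4862, -0.1323, 0.0757]
eef_rot: [[1.0, -0.0, -0.0], [-0.0, -1.0, 0.0], [-0.0, -0.0, -1.0]]
contact_force: [0.1, 0.4, 0.2]
width: 0.0001
```

move_arm([
  [[0,0,0.001],0,0],
  [[0,0,0.002],0,0],
  [[0,0,0.003],0,0],
  [[0,0,0.004],0,0],
  [[0,0,0.0045],0,0],
  [[0,0,0.0045],0,0],
])

```text
t: 11.68
ee_pos: [0.4867, -0.1323, 0.0709]
eef_rot: [[1.0, -0.0, -0.0], [-0.0, -1.0, 0.0], [-0.0, -0.0, -1.0]]
contact_force: [0.2, -0.7, -0.1]
width: -0.0003
```

move_arm([
  [[0,0,0.0004],0,0],
  [[0,0,0.0008],0,0],
  [[0,0,0.0012],0,0],
  [[0,0,0.0016],0,0],
  [[0,0,0.002],0,0],
  [[0,0,0.0023],0,0],
  [[0,0,0.0023],0,0],
])

```text
t: 12.27
ee_pos: [0.4867, -0.1324, 0.0688]
eef_rot: [[1.0, -0.0, 0.0], [-0.0, -1.0, -0.0], [0.0, 0.0, -1.0]]
contact_force: [-1.0, 0.4, 2.0]
width: 0.0002
```

move_arm([
  [[0,0,0.0003],0,0],
  [[0,0,0.0006],0,0],
  [[0,0,0.0006],0,0],
])

```text
t: 12.52
ee_pos: [0.4869, -0.1324, 0.0685]
eef_rot: [[1.0, -0.0, 0.001], [-0.0, -1.0, -0.0], [0.001, 0.0, -1.0]]
contact_force: [-2.7, -0.5, 8.4]
width: 0.0001
```

move_arm([
  [[0,0,0.0003],0,0],
  [[0,0,0.0006],0,0],
  [[0,0,0.0006],0,0],
])

```text
t: 12.77
ee_pos: [0.487, -0.1324, 0.0682]
eef_rot: [[1.0, -0.0, 0.001], [-0.0, -1.0, -0.0], [0.001, 0.0, -1.0]]
contact_force: [-3.2, 1.3, 14.1]
width: 0.0001
```

Contact came at z 0.0688. That matches a seated flange with the pin fully up, predicted at 0.0689. I'll keep pressing.

move_arm([
  [[0,0,0.0003],0,0],
  [[0,0,0.0005],0,0],
  [[0,0,0.0005],0,0],
])

```text
t: 13.02
ee_pos: [0.487, -0.1324, 0.0678]
eef_rot: [[1.0, -0.0, 0.001], [-0.0, -1.0, -0.001], [0.001, 0.001, -1.0]]
contact_force: [-3.6, 2.2, 17.8]
width: -0.0001
```

move_arm([
  [[0,0,0.0002],0,0],
  [[0,0,0.0004],0,0],
  [[0,0,0.0004],0,0],
])

```text
t: 13.27
ee_pos: [0.487, -0.1325, 0.0675]
eef_rot: [[1.0, -0.0, 0.001], [-0.0, -1.0, -0.001], [0.001, 0.001, -1.0]]
contact_force: [-3.6, 0.9, 17.4]
width: 0.0003
```

move_arm([
  [[0,0,0.0003],0,0],
  [[0,0,0.0006],0,0],
  [[0,0,0.0006],0,0],
])

```text
t: 13.52
ee_pos: [0.4869, -0.1324, 0.0668]
eef_rot: [[1.0, -0.0, 0.001], [-0.0, -1.0, -0.0], [0.001, 0.0, -1.0]]
contact_force: [-4.6, 2.4, 16.9]
width: 0.0
```

move_arm([
  [[0,0,0.0003],0,0],
  [[0,0,0.0006],0,0],
  [[0,0,0.0009],0,0],
  [[0,0,0.0012],0,0],
  [[0,0,0.0015],0,0],
  [[0,0,0.0018],0,0],
  [[0,0,0.0021],0,0],
  [[0,0,0.0024],0,0],
  [[0,0,0.0027],0,0],
  [[0,0,0.003],0,0],
  [[0,0,0.0033],0,0],
  [[0,0,0.0036],0,0],
  [[0,0,0.0039],0,0],
  [[0,0,0.0042],0,0],
  [[0,0,0.0045],0,0],
  [[0,0,0.0045],0,0],
])

```text
t: 14.85
ee_pos: [0.4869, -0.1324, 0.0623]
eef_rot: [[1.0, -0.0, 0.001], [-0.0, -1.0, -0.001], [0.001, 0.001, -1.0]]
contact_force: [-4.6, 0.8, 16.5]
width: 0.0003
```

move_arm([
  [[0,0,0.0002],0,0],
  [[0,0,0.0004],0,0],
  [[0,0,0.0006],0,0],
  [[0,0,0.0008],0,0],
  [[0,0,0.001],0,0],
  [[0,0,0.001],0,0],
])

```text
t: 15.35
ee_pos: [0.4869, -0.1324, 0.0613]
eef_rot: [[1.0, -0.0, 0.001], [-0.0, -1.0, -0.0], [0.001, 0.0, -1.0]]
contact_force: [-4.7, 2.7, 18.6]
width: -0.0
```

move_arm([
  [[0,0,0.0002],0,0],
  [[0,0,0.0004],0,0],
  [[0,0,0.0006],0,0],
  [[0,0,0.0008],0,0],
  [[0,0,0.001],0,0],
  [[0,0,0.001],0,0],
])

```text
t: 15.85
ee_pos: [0.4869, -0.1324, 0.0603]
eef_rot: [[1.0, -0.0, 0.001], [-0.0, -1.0, -0.0], [0.001, 0.0, -1.0]]
contact_force: [-4.7, 2.2, 18.0]
width: 0.0001
```

move_arm([
  [[0,0,0.0002],0,0],
  [[0,0,0.0004],0,0],
  [[0,0,0.0004],0,0],
])

```text
t: 16.1
ee_pos: [0.4869, -0.1324, 0.0599]
eef_rot: [[1.0, -0.0, 0.001], [-0.0, -1.0, -0.0], [0.001, 0.0, -1.0]]
contact_force: [-4.2, 1.7, 17.0]
width: 0.0002
```

move_arm([
  [[0,0,0.0002],0,0],
  [[0,0,0.0003],0,0],
  [[0,0,0.0003],0,0],
])

```text
t: 16.35
ee_pos: [0.4869, -0.1324, 0.0596]
eef_rot: [[1.0, -0.0, 0.001], [-0.0, -1.0, -0.0], [0.001, 0.0, -1.0]]
contact_force: [-4.6, 1.7, 17.5]
width: -0.0
```

move_arm([
  [[0,0,0.0002],0,0],
  [[0,0,0.0003],0,0],
  [[0,0,0.0003],0,0],
])

```text
t: 16.6
ee_pos: [0.4869, -0.1324, 0.0593]
eef_rot: [[1.0, -0.0, 0.001], [-0.0, -1.0, -0.001], [0.001, 0.001, -1.0]]
contact_force: [-3.9, 1.6, 17.5]
width: 0.0001
```

move_arm([
  [[0,0,0.0002],0,0],
  [[0,0,0.0003],0,0],
  [[0,0,0.0003],0,0],
])

```text
t: 16.85
ee_pos: [0.4869, -0.1324, 0.0591]
eef_rot: [[1.0, -0.0, 0.001], [-0.0, -1.0, -0.0], [0.001, 0.0, -1.0]]
contact_force: [-3.7, 2.1, 17.5]
width: 0.0003
```

move_arm([
  [[0,0,0.0002],0,0],
  [[0,0,0.0003],0,0],
  [[0,0,0.0003],0,0],
])

```text
t: 17.1
ee_pos: [0.4869, -0.1324, 0.059]
eef_rot: [[1.0, -0.0, 0.001], [-0.0, -1.0, -0.001], [0.001, 0.001, -1.0]]
contact_force: [-6.0, 2.0, 23.1]
width: 0.0
```

move_arm([
  [[0,0,0.0002],0,0],
  [[0,0,0.0002],0,0],
  [[0,0,0.0002],0,0],
])

```text
t: 17.35
ee_pos: [0.4869, -0.1324, 0.059]
eef_rot: [[1.0, -0.0, 0.001], [-0.0, -1.0, -0.001], [0.001, 0.001, -1.0]]
contact_force: [-7.4, 3.3, 26.2]
width: 0.0
```

The force rises to 26 N with no more travel at z 0.0590, so the pin has hit its hard stop after the expected 9 mm. I'll withdraw and look.

move_arm([
  [[0,0,-0.001],0,0],
  [[0,0,-0.005],0,0],
  [[0,0,-0.02],0,0],
  [[0,0,-0.04],0,0],
  [[-0.02,0,-0.062],0,0],
  [[-0.05,0,-0.062],0,0],
  [[-0.08,0,-0.062],0,0],
  [[-0.08,0,-0.062],0,0],
  [[-0.08,0,-0.062],0,0],
  [[-0.08,0,-0.062],0,0],
])

```text
t: 18.18
ee_pos: [0.4073, -0.1326, 0.12]
eef_rot: [[1.0, -0.001, 0.001], [-0.001, -1.0, -0.0], [0.001, 0.0, -1.0]]
contact_force: [0.2, -0.7, -0.7]
width: 0.0002
```

Run:
```python
from h import *
c=cap('wrist','wrist8.png');s=cap('scene','scene8.png');t=cap('top','top8.png')
st=manip.get_state();print(st['ee_pos'],st['t'],st['contact_force'])
I=lambda d,u,v,w,h,W,H:cv2.resize(d['image'][v:v+h,u:u+w,::-1],(W,H),interpolation=2)
u,v=map(int,proj(c,np.array([.487,-.132,.06]),True))
top=np.hstack([I(c,u-40,v-30,120,60,500,250),I(s,230,130,72,60,300,250)])
bot=np.hstack([I(s,230,110,240,210,400,350),I(t,170,120,240,210,400,350)])
cv2.imwrite('pics/end.png',np.vstack([top,bot]))
```

```text
[ 0.40747062 -0.13242025  0.11959459] 18.3333 [-0.7294439   0.44691005 -0.10615156]
```

View pics/end.png

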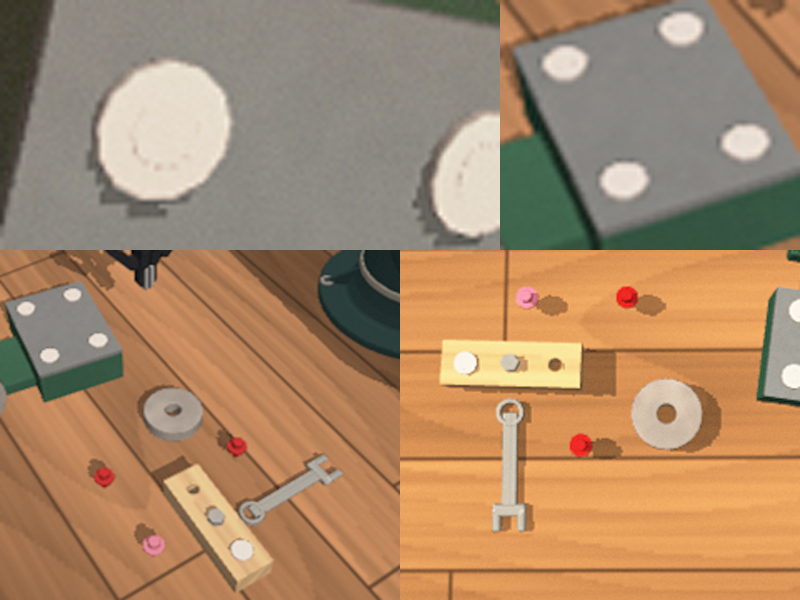

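The new rivet at crop (165,130) is flat with its pin flush, looking just like the driven head at (480,175). The spent rivet, bolt, wrench, stone and look-alikes are where they were, and the robot touches nothing. I'll hand it in.

```bash
python3 -c "
from bench import manip
print(manip.close_job())"
```

```text
the job is handed in; nothing more can be done
None
```

The rivet is in the empty corner of the cover with its flange down and its pin pressed flush. I handed the job in at about 18 s of robot time.

- **Seating:** I gripped the unused rivet by its pin and pushed the barrel in, reaching about 11 N with the pin still up. I then released it. Two wrist views put its flange level with a driven head (57.8 mm against 58.3 mm).
- **Pin:** I pressed with shut fingers. Contact came at 68.8 mm, where 68.9 mm was predicted for a fully raised pin. It slid at about 17.5 N over about 9 mm to the hard stop. The highest force I read was 26 N vertical, about 27 N in total, under the 30 N limit; readings came only at the end of each move.
- **Last look:** The new rivet looks the same as the three driven ones. The spent rivet, bolt, wrench, stone and look-alikes appear unmoved, and the arm is clear.
- **Disagreements:**
  - The scene and top cameras placed the driven heads about 3 to 5 mm lower than the wrist views did, so I relied on the wrist views and contact heights.
  - The finger opening read 10 mm on the 14 mm pin, though the grip held.
  - I never felt the clip's 2 to 6 N as a separate step.

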